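# Fit the fence to the mitre gauge and snap its cap on

### The job

Fit the aluminium fence to the mitre gauge: hang its tab over the stud on the gauge's head with the back of the fence lying flush along the gauge's upright face, then press the flanged snap cap onto the stud until it clicks, and go on pressing until it sits fully down on the fence's tab. Finish while still holding the cap pressed down firmly, and leave the star knob, the wrenches and the push stick alone.

Things in the scene. Friction and masses are not known exactly. Their poses are not given: they have to be found in the camera images.
- gauge: Head of the mitre gauge, locked: half-round plate (radius 108 mm, 11 thick) with a boss and an upright face. Origin: on the table under the stud. x runs along the face, which is the plane y = -36 mm, x -85 to 85, 36 high, looking to -y, where the fence goes. The boss (x -46 to 46, y -36 to 28) has a flat top 36 mm up; the stud stands on it. A black handle 32 mm thick stands at y = 58 mm, 84 high.
- stud_top (a point): Tip of the upright steel stud on the boss, 62 mm above the table, axes as the gauge's. The stud is 11 mm thick, its last 6 mm tapering to 6 mm. Two sprung balls stand out 3 mm from its +x and -x sides (17 mm over both), 50 mm above the table.
- fence_center (a point): Loose aluminium fence, about 320 g, standing upright: centre of its bar, 240 (x) x 18 (y) x 66 mm high. From mid-back a level tab, 80 mm along x, reaches to y = 66; its underside is 1 mm, its top 6 mm above this centre; hole x -13 to 13, y 34 to 56. The bar's top 27 mm is free on both sides. Fitted: tab on the boss, stud through the hole, back (y = 9) on the face, this centre 35 mm up.
- cap_center (a point): Loose black snap cap standing mouth down; centre half-way up, z its axis. 32 mm tall: ribbed barrel 27 mm thick, flange 36 mm wide and 4 thick at its foot. Its cone mouth finds a stud up to 3 mm off. Pressed down, it meets the balls 9 mm above home, the force peaks at 5 to 18 N about 7 mm above home, then drops below zero (click) 3 to 5 mm above home. Home: flange on the tab, this centre 57 mm up.
- star_knob_center (a point): Bystander: centre, half-way up, of a black five-lobed star knob, 46 mm across, 24 mm high, no flange and no mouth. Leave it alone.
- wrench_a: Bystander: flat dark steel wrench, 210 mm, lying on the table. Leave it alone.
- wrench_b: Bystander: flat dark steel wrench, 190 mm, lying on the table. Leave it alone.
- push_stick: Bystander: grey plastic push stick, 270 mm long, 12 mm thick, lying on the table. Leave it alone.
Not all that is in view belongs to the job. What is shaped like the gauge but orange or yellow is not meant.

How it is judged:
On the way, in this order (a step that is already met when the one before it is completed fails the run):
1. the fence hangs over the stud, flush against the gauge's face (y of fence_center in the frame of gauge between -0.047 and -0.043 m and x of fence_center in the frame of gauge between -0.008 and 0.008 m and height (world z) of fence_center between 0.0335 and 0.0365 m and angle between the x axis of fence_center and the x axis of gauge, either way round below 0.02 rad and angle between fence_center's own z axis and vertical below 0.03 rad), for 0.2 s.
2. the cap is snapped over the stud, fully down on the tab, the fence still flush (all of step 1 and horizontal distance between cap_center and stud_top below 0.0025 m and height (world z) of cap_center below 0.0585 m and angle between cap_center's own z axis and vertical below 0.06 rad), for 0.2 s.
At the end, for the whole second after the job is handed in: Fence tab on the boss over the stud, its back flush on the face (gap under 2 mm, parallel within 0.02 rad, upright); cap snapped on, flange down on the tab within 1.5 mm, within 2.5 mm of the stud's axis; all at rest, the fingers still on the cap and pressing it on the tab with over 5 N (all of step 2 and contact force between cap and fence above 5 N and contact force between the fingers and cap above 5 N and linear speed of each of cap, fence below 0.01 m/s); the arm keeps its last pose, push and grip.
It fails at once if a bystander (star knob, wrench or push stick) is shifted by more than 25 mm (distance of any of star_knob_center, wrench_a, wrench_b, push_stick from where it was at the start of the episode above 0.025 m).
It also fails if it takes over 67 s, if anything falls off the work surface, if the arm or the gripper's body presses on something with over 40 N, if the wrist force passes 120 N, or if a joint passes its speed limit or range.

### The arm

A 6-joint arm with a two-finger parallel gripper is mounted at the origin on the work surface. World frame = base frame: x ahead of the robot, y to its left, z up, the work surface at z = 0. Lengths are in m, angles in rad, forces in N, time in s.
With the tool pointing down it reaches from about 0.15 to 0.775 m from the base axis. Payload 6.1 kg.
Tool frame: the origin (TCP) lies at the very end of the fingers, on their centre line; the grasp point (between the pads) lies 19 mm behind it; x points along the fingers, y is the direction in which the jaws open and shut, and the axes are right-handed (so a half turn about x gives the same grasp; the last joint's range is limited). The gripper opens to 85 mm and grips with 20 to 120 N. Pads are 22 mm wide; open, the fingers measure 114 mm over their backs; the gripper's body (76 mm by 85 mm) begins 54 mm behind the grasp point. The pads swing forward as they close: fully open they stand 13 mm farther back than shut.
Start: joints at [1.125, 0.126, -0.04, 1.405, 0, 1.571], TCP at [0.226, 0.474, 0.231] pointing down, gripper open.
Joint ranges: [-2.72, 2.72], [-0.95, 1.95], [-1.27, 1.35], [-1.78, 2.02], [-1.46, 1.47], [-3.14, 3.14]. Speed limits (rad/s): [2.39, 2.39, 3.01, 3.14, 3.14, 3.14].

### API

Orientations are given as a rotation vector (axis times angle).
In Python, from plant import env gives the robot as it stands. The module is installed in compiled form; this text tells all that it offers.
- The arm moves only by the shell command python3 -m pendant 'ROWS' [FORCE]. ROWS is JSON, one flat list of numbers, 7 for each row, row after row: the shift along the tool's x, y, z in m, then the turn, a rotation vector about the tool's x, y, z in units of 10 degrees (1.0 is 10 degrees), then the opening, from 0 (shut) to 1 (fully open). In form: [dx, dy, dz, wx, wy, wz, fingers, dx, dy, dz, wx, wy, wz, fingers, ...]. A call has exactly 10 rows; each row shifts and turns the commanded pose from where the row before left it, along the tool's axes as they then stand; what a row does not reach is not made up. A row lasts 1/8 s, in which the tool goes at most 62.5 mm and 10.7 degrees, less where a joint would pass 70% of its speed; a pose out of reach is approached as far as the arm can. A call with a gripper value outside its range is refused whole. The fingers move at their own pace and stop on an object; FORCE is the grip in N (left out, the last holds). Time passes only in rows, so rows that do not move let the fingers close, or fill a call up. It gives the time, the measured TCP pose, the force and the opening at its end, in the units of the state.
- env.get_obs(): the state, without advancing time (a new reading comes with each control period).
- env.capture(name): name is "scene" or "side" or "wrist"; returns a dict with "img" (480x640x3 uint8, blue, green, red), "K" (3x3 intrinsics, pixels), "xyz" and "attitude" of the camera in the world. Camera axes: x right, y down, z forward; pixel columns grow to the right and rows downward; lengths in m; the calibration is good to about 2 mm. A picture is of the moment at which its call begins. There is no depth.
- env.finish_job(): hands the job in, once; it reports no verdict.
Trained networks look in a picture, given as the dict that the camera call returned (one of the last four; its "shot" number tells which), for a name from the list of things; names that differ only in an ending like _2 or _b are one class to them, and where a whole thing is asked for, a point or a joint stands for the part that bears it (a point fixed in the world has none). Each returns a list of dicts, best first, with "score" (0 to 1); they miss things now and then, are a little off and sometimes report something else, mostly with a low value. They report only what shows in the picture. A call takes as long as a camera call. They do not tell look-alikes from the thing itself.
- env.trace(picture, query): "region" (480x640 bool, what is visible of it) and "position" ([column, row] in pixels, amid what is visible of it).
The state is a dict: "time_s": time; "qpos": joint angles; "joint_velocities": joint speeds; "joint_efforts": joint torques, N m; "ee_pos": TCP position; "ee_rot": TCP orientation; "wrist_force": force on the tool from outside, world axes, zero at the start; "ft_torque": the same for the moment, N m; "grip_width": finger opening in m.
Only numpy, scipy, OpenCV 4.12 (cv2) and the standard library are available. Lean on these libraries where they do the work, as an engineer would, in place of code of your own. Each camera call takes 0.05 s, during which the arm holds its last target.

## Working session

There is one attempt and no reset: what is moved stays moved. The work goes in short steps, Python scripts to look and compute and a shell command to move; the robot and the scene stay as the last step left them, time stands still between calls to the robot, and variables do not carry over. Pictures are saved under pics/ and viewed, and the job is handed in when it is done.

```bash
mkdir -p pics; ls; cat > h.py <<'E'
import numpy as np, cv2, pickle
from scipy.spatial.transform import Rotation as R
from plant import env
def cap(n,save=None):
    p=env.capture(n)
    if save: cv2.imwrite(f'pics/{save}.png',p['img'])
    return p
def Rc(p):
    a=np.array(p['attitude'],float)
    return a if a.shape==(3,3) else R.from_rotvec(a).as_matrix()
def ray(p,uv,z):
    d=Rc(p)@np.linalg.solve(p['K'],[uv[0],uv[1],1.]); o=np.array(p['xyz'])
    return o+d*(z-o[2])/d[2]
def proj(p,X):
    X=np.atleast_2d(X); c=(X-np.array(p['xyz']))@Rc(p); c=c@np.array(p['K']).T
    return c[:,:2]/c[:,2:]
E
python3 - <<'E'
from h import *
o=env.get_obs(); print({k:np.round(v,3) for k,v in o.items()})
for n in ['scene','side','wrist']:
    p=cap(n,n+'0'); print(n,np.round(p['xyz'],3),np.round(p['attitude'],3),np.round(p['K'],1).tolist())
    for q in ['gauge','stud_top','fence_center','cap_center','star_knob_center','wrench_a','push_stick']:
        for r in env.trace(p,q):
            ys,xs=np.nonzero(r['region']); print(q,round(r['score'],2),np.round(r['position']),len(xs),xs.min(),xs.max(),ys.min(),ys.max())
E
```

```text
pics
{'time_s': np.float64(0.0), 'qpos': array([ 1.125,  0.126, -0.041,  1.405, -0.   ,  1.571]), 'joint_velocities': array([-0.002, -0.002, -0.001, -0.   , -0.   ,  0.001]), 'joint_efforts': array([ 1.0000e-03, -4.3592e+01,  3.5293e+01,  1.7000e-02,  0.0000e+00,
        0.0000e+00]), 'ee_pos': array([0.226, 0.473, 0.231]), 'ee_rot': array([ 0.348,  1.543, -0.351]), 'wrist_force': array([ 0.235,  0.43 , -0.037]), 'ft_torque': array([ 0.017, -0.019,  0.018]), 'grip_width': np.float64(0.085)}
scene [1.108 0.238 0.833] [-1.569 -2.12   0.772] [[454.3, 0.0, 314.0], [0.0, 454.3, 232.0], [0.0, 0.0, 1.0]]
gauge 0.97 [429. 411.] 6138 373 471 351 454
gauge 0.92 [210. 142.] 1895 181 236 114 165
gauge 0.68 [267. 260.] 3455 224 298 218 291
gauge 0.67 [500. 240.] 3214 476 540 203 276
stud_top 0.92 [210. 144.] 1842 181 236 115 164
stud_top 0.85 [429. 414.] 6194 373 471 350 454
stud_top 0.7 [263. 260.] 3405 223 297 219 291
stud_top 0.59 [503. 240.] 3073 477 540 204 276
fence_center 0.98 [146. 236.] 2165 130 176 186 283
cap_center 0.52 [439. 266.] 264 428 445 259 277
star_knob_center 0.68 [420. 309.]
[... 524 characters left out ...]
 398 443 157 190
stud_top 0.7 [178. 341.] 3250 147 225 305 369
stud_top 0.64 [304. 229.] 2197 273 345 207 250
fence_center 0.82 [310. 160.] 1554 274 349 145 174
fence_center 0.49 [260. 333.] 208 252 269 325 341
cap_center 0.59 [304. 350.] 208 300 314 340 357
cap_center 0.43 [374. 300.] 1014 354 384 258 348
star_knob_center 0.47 [259. 333.] 218 252 269 325 342
wrench_a 0.68 [226. 261.] 447 204 242 235 287
wrench_a 0.65 [379. 216.] 335 372 387 194 242
push_stick 0.8 [372. 300.] 1004 353 384 258 348
wrist [0.162 0.506 0.373] [2.445 1.542 0.222] [[415.2, 0.0, 318.2], [0.0, 415.2, 236.3], [0.0, 0.0, 1.0]]
gauge 0.75 [350. 323.] 18751 262 431 242 427
push_stick 0.87 [199. 396.] 971 175 221 384 410
```

View pics/scene0.png

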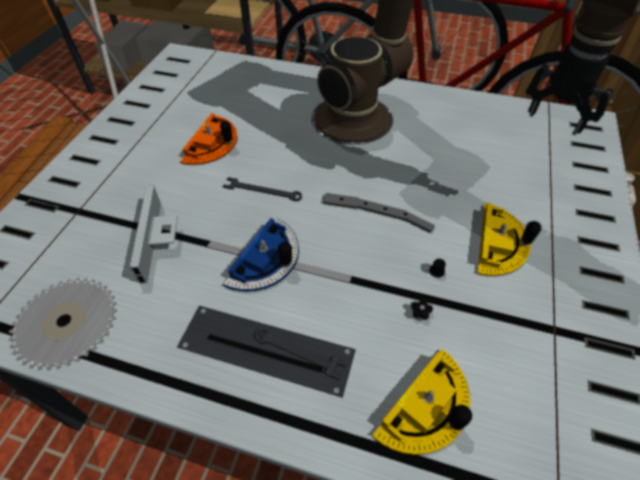

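View pics/side0.png

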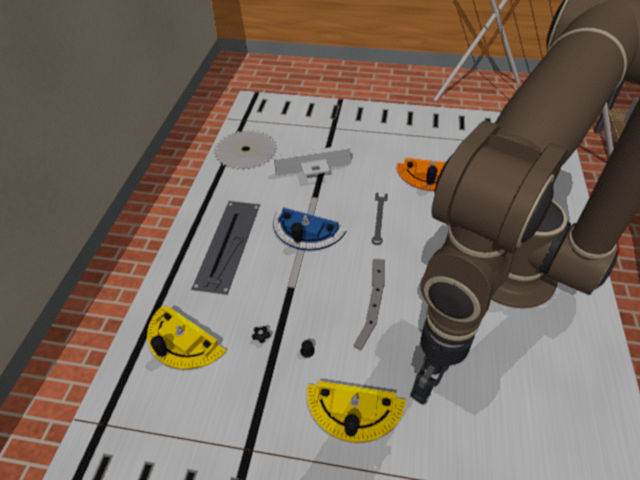

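View pics/wrist0.png

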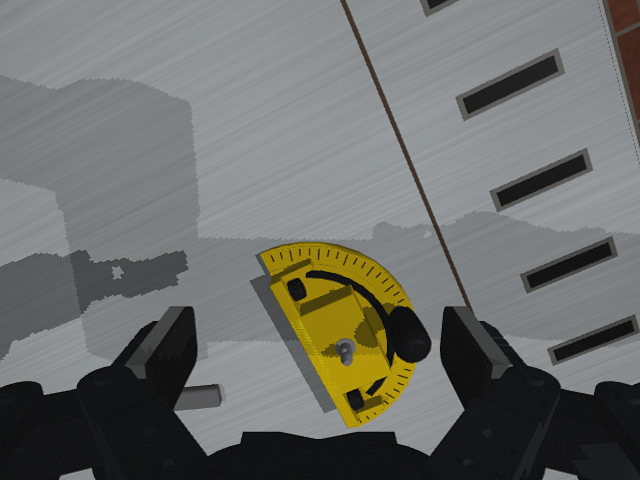

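The blue gauge is at scene (263,258) and side (308,230). The fence is at scene (148,236) and side (312,162), and the cap at scene (439,268) and side (306,349). The star knob is at scene (421,310) and side (261,333). I'll triangulate these next.

```bash
python3 - <<'E'
from h import *
ps=cap('scene'); pd=cap('side')
def crop(p,x0,x1,y0,y1,f,n): cv2.imwrite(f'pics/{n}.png',cv2.resize(p['img'][y0:y1,x0:x1],None,fx=f,fy=f,interpolation=cv2.INTER_CUBIC))
crop(ps,110,310,170,300,4,'s_crop'); crop(pd,260,360,135,255,5,'d_crop')
pickle.dump((ps,pd),open('p0.pkl','wb'))
for nm,a,b,z in [('gauge',(263,258),(308,230),.03),('fence',(146,236),(310,160),.033),('cap',(439,268),(306,349),.016),('star',(421,310),(261,333),.012)]:
    print(nm,ray(ps,a,z).round(3),ray(pd,b,z).round(3))
E
```

```text
gauge [ 0.582 -0.053  0.03 ] [ 0.548 -0.038  0.03 ]
fence [ 0.603 -0.331  0.033] [ 0.598 -0.334  0.033]
cap [0.487 0.319 0.016] [0.485 0.321 0.016]
star [0.6   0.298 0.012] [0.6   0.294 0.012]
```

View pics/s_crop.png

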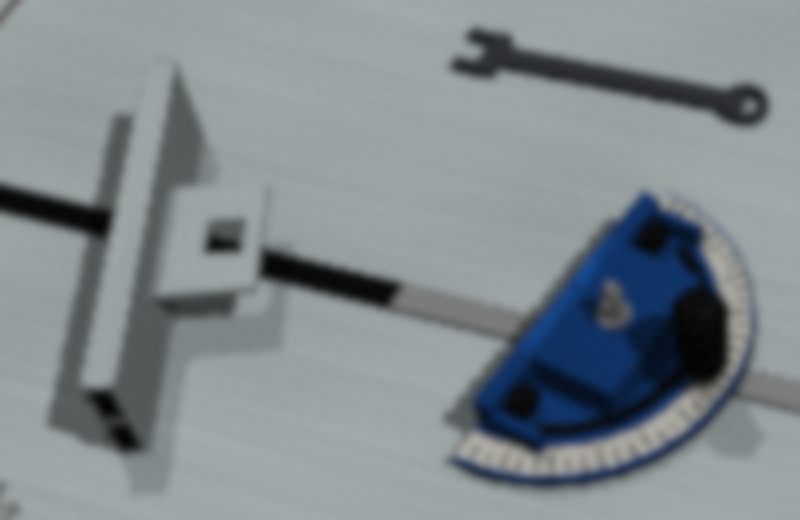

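View pics/d_crop.png

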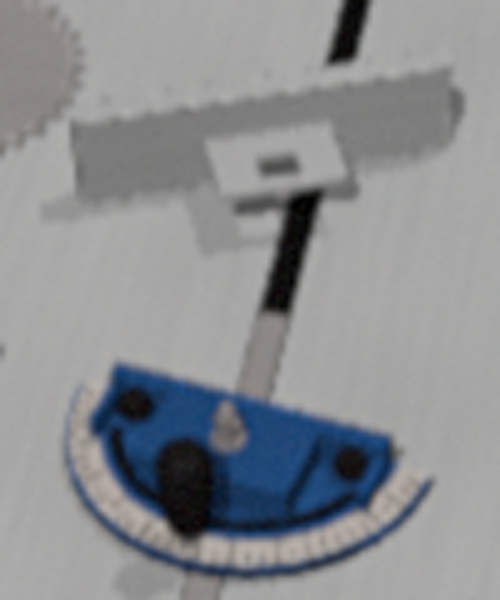

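```bash
python3 - <<'E'
from h import *
ps,pd=pickle.load(open('p0.pkl','rb'))
sc=lambda x,y:(110+x/4-.4,170+y/4-.4); dc=lambda x,y:(260+x/5-.4,135+y/5-.4)
def pr(n,a,b,z,zb=None):
    A=ray(ps,sc(*a),z)[:2] if a else None; B=ray(pd,dc(*b),z)[:2] if b else None
    print(n,A,B)
np.set_printoptions(precision=4,suppress=True)
pr('face end far(small x)',(645,192),(393,440),.036)
pr('face end near',(478,405),(118,365),.036)
pr('stud',(610,285),(228,405),.062)
pr('fence top front near',(82,383),None,.066)
pr('fence top front far',(152,62),None,.066)
pr('fence top back near',(113,388),(72,120),.066)
pr('fence top back far',(178,66),(452,68),.066)
pr('hole',(224,236),(279,163),.036)
E
```

```text
face end far(small x) [ 0.471  -0.0762] [ 0.4696 -0.0732]
face end near [ 0.638  -0.1081] [ 0.6338 -0.1075]
stud [ 0.5601 -0.0604] [ 0.5596 -0.0602]
fence top front near [ 0.7024 -0.2982] None
fence top front far [ 0.4824 -0.3862] None
fence top back near [ 0.7006 -0.281 ] [ 0.7001 -0.2836]
fence top back far [ 0.481  -0.3693] [ 0.4772 -0.3703]
hole [ 0.572  -0.2967] [ 0.5745 -0.2986]
```

```bash
cat >> h.py <<'E'
def go(pos=None,ydir=None):
    """tool-axis shift (before turning) and turn (10deg units) to TCP pos pointing down with tool y along +-ydir(angle rad)"""
    o=env.get_obs(); M=R.from_rotvec(o['ee_rot']).as_matrix()
    print('t',round(float(o['time_s']),2),'pos',o['ee_pos'].round(4),'tooly ang',round(np.degrees(np.arctan2(M[1,1],M[0,1])),2),'x axis',M[:,0].round(4),'F',o['wrist_force'].round(1),'T',o['ft_torque'].round(2),'w',round(float(o['grip_width']),4),'q',o['qpos'].round(2))
    if pos is not None: print(' shift tool',(M.T@(np.array(pos)-o['ee_pos'])).round(4))
    if ydir is not None:
        for a in (ydir,ydir+np.pi):
            y=np.array([np.cos(a),np.sin(a),0]); x=np.array([0,0,-1.]); D=np.c_[x,y,np.cross(x,y)]
            print(' turn',(np.degrees(R.from_matrix(M.T@D).as_rotvec())/10).round(3))
E
python3 - <<'E'
from h import *
import math
go([.59,-.30,.24],math.radians(21.5+90))
E
```

```text
t 1.3 pos [0.2264 0.4737 0.2313] tooly ang 64.46 x axis [ 0.  0. -1.] F [-1.  -0.2 -0.9] T [-0.02 -0.04 -0.  ] w 0.0859 q [ 1.12  0.13 -0.04  1.41  0.    1.57]
 shift tool [-0.0087 -0.5413  0.6617]
 turn [-4.704 -0.    -0.   ]
 turn [13.296 -0.     0.   ]
```

```bash
python3 - <<'E'
from h import *
import math
go([.64,-.30,.24],math.radians(21.5+90))
p=cap('wrist'); M=R.from_rotvec(env.get_obs()['ee_rot']).as_matrix(); print((M.T@Rc(p)).round(3), (M.T@(p['xyz']-env.get_obs()['ee_pos'])).round(4))
E
```

```text
t 1.3 pos [0.2264 0.4737 0.2313] tooly ang 64.46 x axis [ 0.  0. -1.] F [-1.  -0.2 -0.9] T [-0.02 -0.04 -0.  ] w 0.0859 q [ 1.12  0.13 -0.04  1.41  0.    1.57]
 shift tool [-0.0087 -0.5197  0.7068]
 turn [-4.704 -0.    -0.   ]
 turn [13.296 -0.     0.   ]
[[ 0.    -0.283  0.959]
 [ 1.     0.    -0.   ]
 [-0.     0.959  0.283]] [-0.1421  0.0014 -0.0716]
```

```bash
python3 -m pendant '[0,-0.0367,0.0468,0,0,0,1, 0,-0.0367,0.0468,0,0,0,1, 0,-0.0367,0.0468,0,0,0,1, 0,-0.0367,0.0468,0,0,0,1, 0,-0.0367,0.0468,0,0,0,1, 0,-0.0367,0.0468,0,0,0,1, 0,-0.0367,0.0468,0,0,0,1, 0,-0.0367,0.0468,0,0,0,1, 0,-0.0367,0.0468,0,0,0,1, 0,-0.0367,0.0468,0,0,0,1]' 40; python3 -c "
from h import *
go([.61,-.30,.24],np.radians(111.5))"
```

```text
time_s: 2.6
ee_pos: [0.491, -0.0613, 0.2316]
ee_rot: [0.35, 1.542, -0.35]
wrist_force: [0.8, 1.2, 0.4]
grip_width: 0.0853
t 2.6 pos [ 0.491  -0.0613  0.2316] tooly ang 64.44 x axis [ 8.e-04  1.e-04 -1.e+00] F [0.8 1.2 0.4] T [ 0.01 -0.04 -0.02] w 0.0853 q [-0.12  0.07 -0.1   1.4   0.    0.32]
 shift tool [-0.0084 -0.164   0.2104]
 turn [-4.706e+00  5.000e-03 -1.000e-03]
 turn [ 1.3294e+01 -1.0000e-03 -6.0000e-03]
```

```bash
python3 -c "
from h import *
p=cap('wrist','w_g'); pickle.dump(p,open('wg.pkl','wb'))"
python3 -m pendant '[-0.0017,-0.0328,0.042,0,0,0,1, -0.0017,-0.0328,0.042,0,0,0,1, -0.0017,-0.0328,0.042,0,0,0,1, -0.0017,-0.0328,0.042,0,0,0,1, -0.0017,-0.0328,0.042,0,0,0,1, 0,0,0,-0.94,0,0,1, 0,0,0,-0.94,0,0,1, 0,0,0,-0.94,0,0,1, 0,0,0,-0.94,0,0,1, 0,0,0,-0.94,0,0,1]'
python3 -c "
from h import *
p=cap('wrist','w_f'); pickle.dump(p,open('wf.pkl','wb')); go()"
```

```text
time_s: 3.9
ee_pos: [0.6092, -0.2977, 0.2396]
ee_rot: [-0.298, 1.55, 0.298]
wrist_force: [-0.8, 0.5, 0.3]
grip_width: 0.0853
t 3.95 pos [ 0.6092 -0.2977  0.2396] tooly ang 112.04 x axis [-3.e-04  1.e-04 -1.e+00] F [-0.1  0.3 -0.2] T [0.04 0.04 0.04] w 0.0854 q [-0.45  0.43  0.39  1.52 -0.   -0.84]
```

View pics/w_g.png

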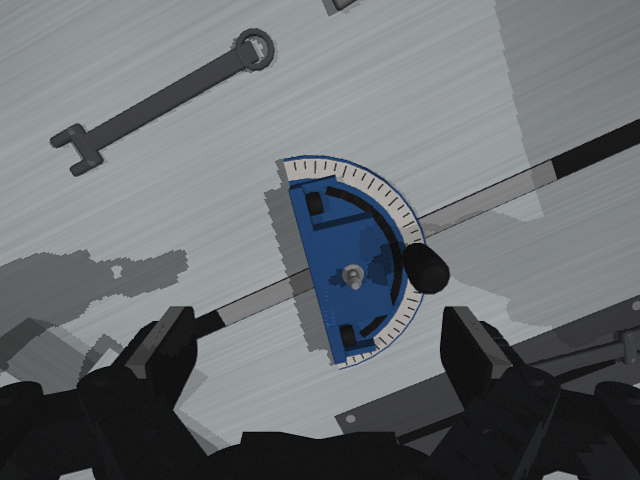

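View pics/w_f.png

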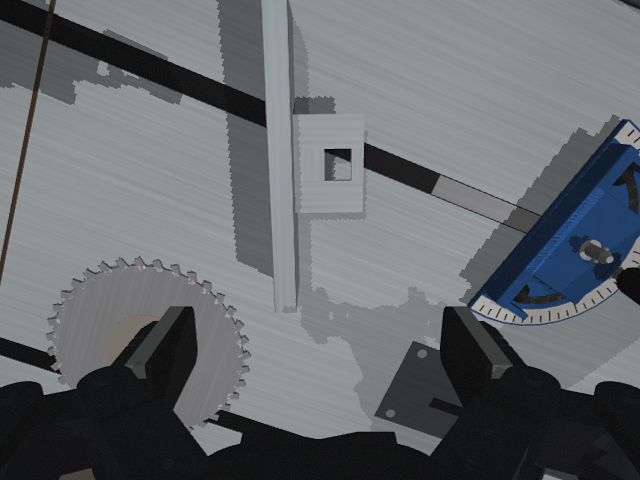

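```bash
python3 - <<'E'
from h import *
g=pickle.load(open('wg.pkl','rb')); f=pickle.load(open('wf.pkl','rb'))
cv2.imwrite('pics/wg_c.png',cv2.resize(g['img'][170:370,270:400],None,fx=3,fy=3,interpolation=cv2.INTER_CUBIC)[:600])
cv2.imwrite('pics/wf_c.png',cv2.resize(f['img'][90:330,230:390],None,fx=2.5,fy=2.5,interpolation=cv2.INTER_CUBIC))
E
```

```text
(no output)
```

View pics/wg_c.png

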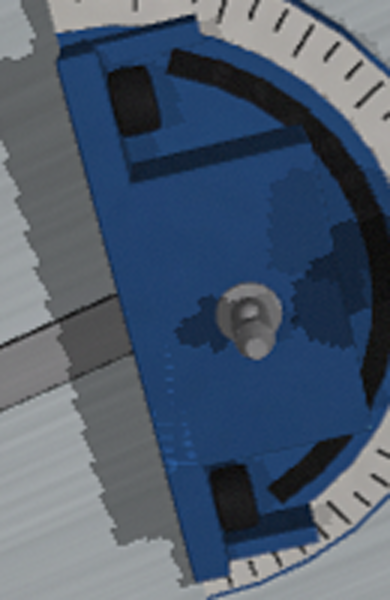

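View pics/wf_c.png

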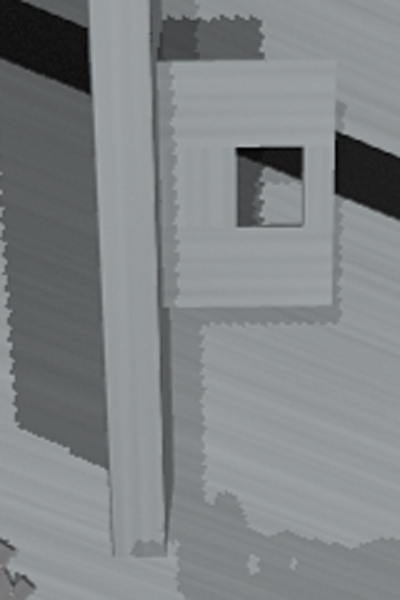

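```bash
python3 - <<'E'
from h import *
np.set_printoptions(precision=4,suppress=True)
g=pickle.load(open('wg.pkl','rb')); f=pickle.load(open('wf.pkl','rb'))
gp=lambda x,y:(270+x/3-.33,170+y/3-.33); fp=lambda x,y:(230+x/2.5-.3,90+y/2.5-.3)
A=ray(g,gp(60,62),.036)[:2];B=ray(g,gp(193,582),.036)[:2];S=ray(g,gp(257,347),.062)[:2];Sb=ray(g,gp(249,312),.038)[:2]
d=B-A;L=np.linalg.norm(d);d/=L;n=np.array([-d[1],d[0]])
print('gauge',A,B,'len',L,'yaw',np.degrees(np.arctan2(d[1],d[0])),'stud',S,Sb,'rel x,y',(S-A)@d,(S-A)@n,(Sb-A)@d,(Sb-A)@n)
P=lambda x,y,z:ray(f,fp(x,y),z)[:2]
fn,bn,ft,bt=P(113,556,.066),P(165,556,.066),P(92,3,.066),P(151,3,.066)
for a,b in((fn,ft),(bn,bt)): print('yaw',np.degrees(np.arctan2(*(a-b)[::-1])))
print('thick',np.linalg.norm(fn-bn),fn,bn)
h=[P(237,148,.039),P(303,148,.039),P(303,226,.039),P(237,226,.039)]
t=[P(336,60,.039),P(333,305,.039)]
print('hole',np.mean(h,0),np.linalg.norm(h[0]-h[1]),np.linalg.norm(h[1]-h[2]),'tab far edge yaw',np.degrees(np.arctan2(*(t[1]-t[0])[::-1])),np.linalg.norm(t[1]-t[0]),np.mean(t,0))
d=bn-bt;d/=np.linalg.norm(d);n=np.array([-d[1],d[0]])
H=np.mean(h,0);T=np.mean(t,0)
print('centre from hole',H-.045*n,'from tab',T-.066*n,'from end',(fn+bn)/2-.12*d)
E
```

```text
gauge [ 0.4713 -0.0763] [ 0.6349 -0.1122] len 0.1675497085864434 yaw -12.379620235243989 stud [ 0.5603 -0.0595] [ 0.5596 -0.0595] rel x,y 0.08339130597172874 0.035470045736107764 0.08271361757491497 0.03535825469756474
yaw 22.074317845931272
yaw 22.22693420098848
thick 0.01742168407417703 [ 0.7045 -0.2979] [ 0.698  -0.2817]
hole [ 0.5742 -0.2937] 0.021392072935835185 0.025350526953416518 tab far edge yaw 22.845515408209327 0.07950767202770598 [ 0.5661 -0.2742]
centre from hole [ 0.5912 -0.3353] from tab [ 0.5911 -0.3353] from end [ 0.5902 -0.3352]
```

```bash
python3 -m pendant '[0.01,-0.014,-0.0155,-0.03,0,0,1, 0.0446,-0.0141,-0.0154,0,0,0,1, 0.05,0,0,0,0,0,1, 0.05,0,0,0,0,0,1, 0.04,0,0,0,0,0,1, 0,0,0,0,0,0,0.5, 0,0,0,0,0,0,0.1, 0,0,0,0,0,0,0.1, 0,0,0,0,0,0,0.1, 0,0,0,0,0,0,0.1]' 60; python3 -c "
from h import *
go()
cap('wrist','w_grip')"
```

```text
time_s: 5.2
ee_pos: [0.592, -0.3362, 0.0476]
ee_rot: [-0.3, 1.547, 0.295]
wrist_force: [-0.7, -1.5, 5.9]
grip_width: 0.0163
t 5.2 pos [ 0.592  -0.3362  0.0476] tooly ang 111.75 x axis [ 0.0033 -0.0024 -1.    ] F [-0.7 -1.5  5.9] T [-0.14  0.07  0.02] w 0.0163 q [-0.52  0.47  0.01  1.11 -0.   -0.9 ]
```

View pics/w_grip.png

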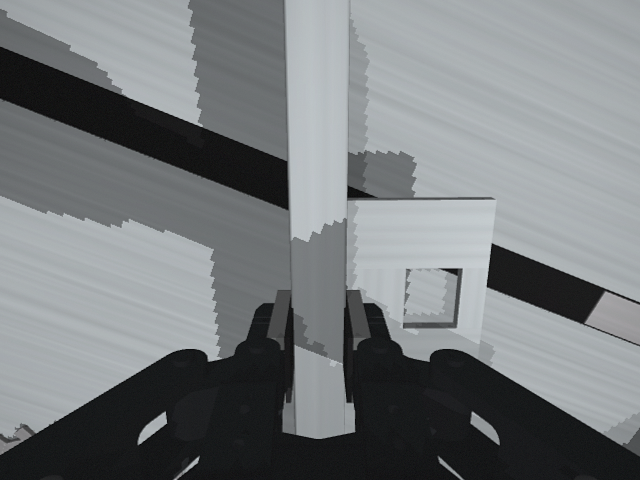

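```bash
python3 -m pendant '[-0.025,0,0,0,0,0,0.1, -0.025,0,0,0,0,0,0.1, 0,0.0456,0.0091,0,0,0,0.1, 0,0.0456,0.0091,0,0,0,0.1, 0,0.0456,0.0091,0,0,0,0.1, 0,0.0456,0.0091,0.8,0,0,0.1, 0,0.0410,0.0210,0.8,0,0,0.1, 0,0,0,0.9,0,0,0.1, 0,0,0,0.9,0,0,0.1, 0,0,0,0,0,0,0.1]'; python3 -c "
from h import *
p=cap('wrist','w_c1');s=cap('side','d_c1');pickle.dump((p,s),open('c1.pkl','wb'))
go([.5498,-.1076,.0946],np.radians(77.6))"
```

```text
time_s: 6.5
ee_pos: [0.5674, -0.1072, 0.0951]
ee_rot: [0.166, 1.565, -0.166]
wrist_force: [0.1, 0.3, -4.2]
grip_width: 0.0162
t 6.6 pos [ 0.5674 -0.1075  0.0951] tooly ang 77.92 x axis [-3.e-04  1.e-04 -1.e+00] F [-0.9  0.3 -4.2] T [-0.06  0.02 -0.01] w 0.0164 q [-0.19  0.26 -0.18  1.13  0.    0.02]
 shift tool [ 0.0005 -0.0038 -0.0172]
 turn [ 0.032 -0.002 -0.   ]
 turn [-1.7968e+01  0.0000e+00 -3.0000e-03]
```

View pics/w_c1.png

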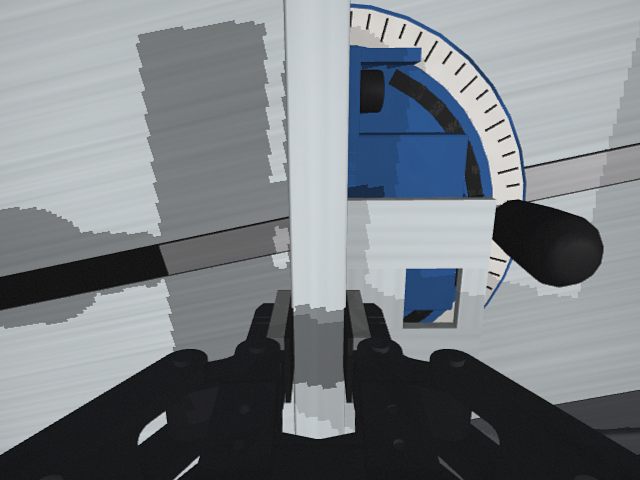

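View pics/d_c1.png

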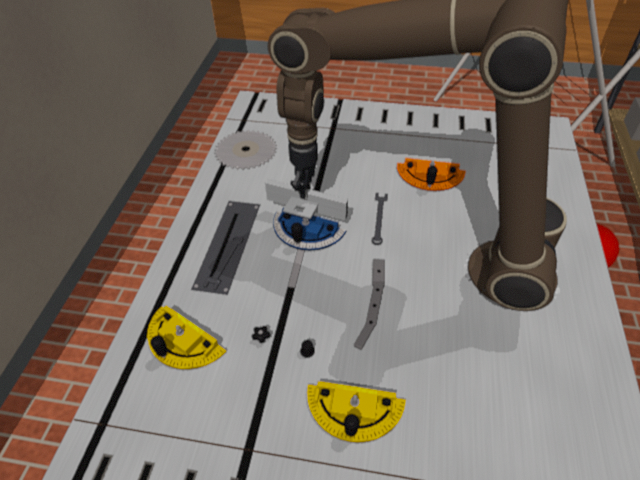

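```bash
python3 -m pendant '[0,-0.0038,-0.0086,0.03,0,0,0.1, 0,0,-0.0086,0,0,0,0.1, 0,0,0,0,0,0,0.1, 0,0,0,0,0,0,0.1, 0,0,0,0,0,0,0.1, 0,0,0,0,0,0,0.1, 0,0,0,0,0,0,0.1, 0,0,0,0,0,0,0.1, 0,0,0,0,0,0,0.1, 0,0,0,0,0,0,0.1]'; python3 -c "
from h import *
p=cap('wrist','w_c2');pickle.dump(p,open('c2.pkl','wb'))
cv2.imwrite('pics/w_c2c.png',cv2.resize(p['img'][180:350,340:520],None,fx=3.5,fy=3.5,interpolation=cv2.INTER_CUBIC))
go([.5498,-.1076,.0946],np.radians(77.6))"
```

```text
time_s: 7.85
ee_pos: [0.55, -0.1076, 0.0952]
ee_rot: [0.172, 1.564, -0.172]
wrist_force: [-0.6, 0.1, -3.3]
grip_width: 0.0166
t 7.9 pos [ 0.55   -0.1076  0.0952] tooly ang 77.46 x axis [-0. -0. -1.] F [ 0.3  0.1 -4.3] T [-0.02  0.03  0.02] w 0.0164 q [-0.19  0.23 -0.22  1.13 -0.    0.03]
 shift tool [ 0.0006 -0.0001 -0.0002]
 turn [-0.014 -0.     0.   ]
 turn [17.986  0.     0.   ]
```

View pics/w_c2c.png

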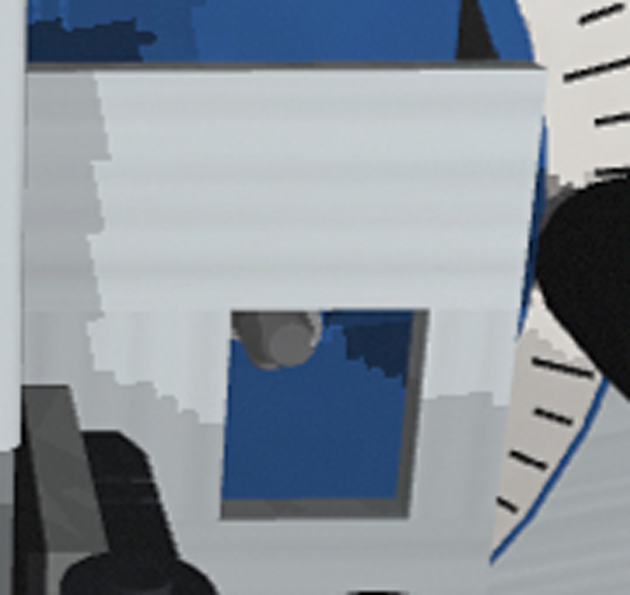

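```bash
python3 - <<'E'
from h import *
np.set_printoptions(precision=4,suppress=True)
p=pickle.load(open('c2.pkl','rb'))
q=lambda x,y:(340+x/3.5-.36,180+y/3.5-.36)
o=env.get_obs();M=R.from_rotvec(o['ee_rot']).as_matrix()
S=ray(p,q(291,344),.062)
zt=.0952-.0146+.006
H=[ray(p,q(*c),zt) for c in((232,310),(430,308),(408,520),(220,520))]
zb=zt-.005
print('H corners tool',[ (M.T@(h-o['ee_pos']))[1:] for h in H])
HB=[ray(p,q(*c),zb) for c in((405,500),)]
Hc=np.mean(H,0);print('stud',S,'hole',Hc,'stud tool',(M.T@(S-o['ee_pos']))[1:],'hole tool',(M.T@(Hc-o['ee_pos']))[1:])
# fence yaw from tab front edge: image (27,66)-(540,66)
a,b=ray(p,q(27,66),zt),ray(p,q(540,66),zt);print('tab edge ang in tool', (M.T@(b-a)))
E
```

```text
H corners tool [array([ 0.0352, -0.014 ]), array([ 0.057 , -0.0143]), array([0.0571, 0.0119]), array([0.0353, 0.0119])]
stud [ 0.5606 -0.0601  0.062 ] hole [ 0.5589 -0.0623  0.0866] stud tool [ 0.0486 -0.    ] hole tool [ 0.0462 -0.0012]
tab edge ang in tool [-0.     0.054 -0.   ]
```

```bash
python3 -m pendant '[0.004,-0.0015,0.0012,0,0,0,0.1, 0.006,0,0,0,0,0,0.1, 0.006,0,0,0,0,0,0.1, 0.006,0,0,0,0,0,0.1, 0.006,0,0,0,0,0,0.1, 0.006,0,0,0,0,0,0.1, 0.004,0,0,0,0,0,0.1, 0.004,0,0,0,0,0,0.1, 0.0015,0,0,0,0,0,0.1, 0,0,0,0,0,0,0.1]'; python3 -c "
from h import *
p=cap('wrist','w_c3');pickle.dump(p,open('c3.pkl','wb'))
go([.5498,-.1076,.0496],np.radians(77.6))"
```

```text
time_s: 9.15
ee_pos: [0.5508, -0.1093, 0.0517]
ee_rot: [0.172, 1.564, -0.172]
wrist_force: [-0.6, -0.3, -3.0]
grip_width: 0.0167
t 9.2 pos [ 0.551  -0.1093  0.0518] tooly ang 77.46 x axis [ 2.e-04 -1.e-04 -1.e+00] F [ 0.4 -1.2 -3.4] T [-0.02 -0.01  0.  ] w 0.0169 q [-0.2   0.25 -0.28  1.03 -0.    0.02]
 shift tool [ 0.0022  0.0014 -0.0015]
 turn [-0.014  0.001  0.   ]
 turn [ 1.7986e+01  0.0000e+00 -2.0000e-03]
```

View pics/w_c3.png

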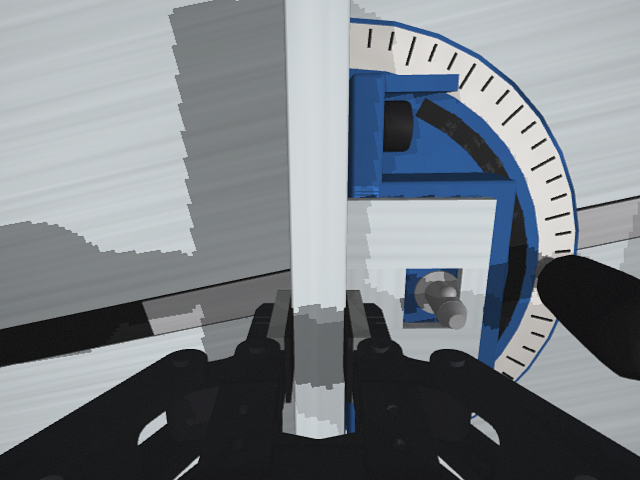

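```bash
python3 -m pendant '[0.001,0,0,0,0,0,0.1, 0.001,0,0,0,0,0,0.1, 0,0.001,0,0,0,0,0.1, 0,0.001,0,0,0,0,0.1, 0,0.001,0,0,0,0,0.1, 0,0.0007,0,0,0,0,0.1, 0,0,0,0,0,0,0.1, 0,0,0,0,0,0,0.1, 0,0,0,0,0,0,0.1, 0,0,0,0,0,0,0.1]'; python3 -c "
from h import *
go([.5498,-.1076,.0496],np.radians(77.6))"
```

```text
time_s: 10.45
ee_pos: [0.5517, -0.1058, 0.0497]
ee_rot: [0.172, 1.564, -0.172]
wrist_force: [-0.3, -1.5, -2.8]
grip_width: 0.0167
t 10.45 pos [ 0.5517 -0.1058  0.0497] tooly ang 77.46 x axis [ 0.e+00 -2.e-04 -1.e+00] F [-0.3 -1.5 -2.8] T [-0.46  0.02  0.14] w 0.0167 q [-0.19  0.25 -0.29  1.03 -0.    0.03]
 shift tool [ 0.0001 -0.0022 -0.0014]
 turn [-0.014  0.001  0.001]
 turn [ 1.7986e+01  2.0000e-03 -1.0000e-03]
```

```bash
python3 -m pendant '[0,0.0005,0,0,0,0,0.1, 0,0.0005,0,0,0,0,0.1, 0,0,0,0,0,0,0.1, 0,0,0,0,0,0,0.1, 0,0,0,0,0,0,0.1, 0,0,0,0,0,0,0.1, 0,0,0,0,0,0,0.1, 0,0,0,0,0,0,0.1, 0,0,0,0,0,0,0.1, 0,0,0,0,0,0,0.1]'; python3 -c "
from h import *
p=cap('wrist','w_c4');pickle.dump(p,open('c4.pkl','wb'))
cv2.imwrite('pics/w_c4c.png',cv2.resize(p['img'][50:290,270:530],None,fx=2.5,fy=2.5,interpolation=cv2.INTER_CUBIC))
go([.5498,-.1076,.0496],np.radians(77.6))"
```

```text
time_s: 11.7
ee_pos: [0.5518, -0.1054, 0.0498]
ee_rot: [0.171, 1.564, -0.173]
wrist_force: [-0.2, -5.3, -2.1]
grip_width: 0.0163
t 11.75 pos [ 0.5518 -0.1053  0.0498] tooly ang 77.45 x axis [-1.0e-04 -1.5e-03 -1.0e+00] F [-1.  -5.  -2.9] T [-1.05  0.26  0.41] w 0.0163 q [-0.19  0.25 -0.29  1.03 -0.    0.03]
 shift tool [ 0.0002 -0.0026 -0.0015]
 turn [-0.015  0.001  0.008]
 turn [ 1.7985e+01  1.3000e-02 -2.0000e-03]
```

View pics/w_c4c.png

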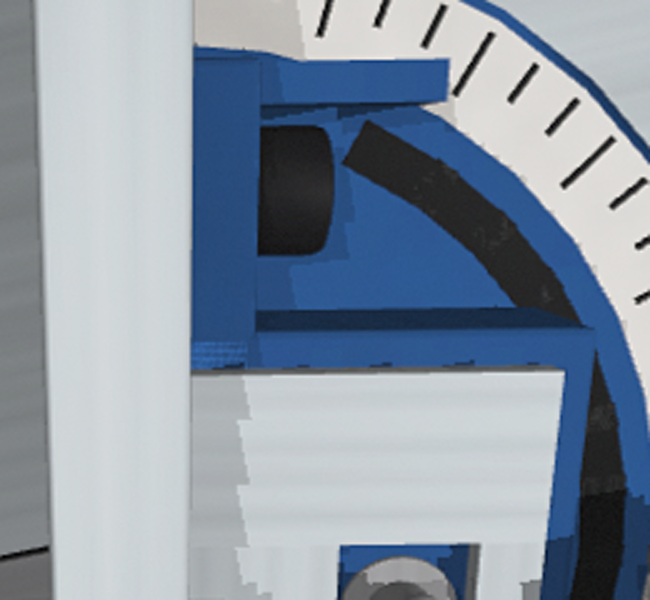

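```bash
python3 -m pendant '[0,-0.0006,0,-0.03,0,0,0.1, 0,0,0,-0.03,0,0,0.1, 0,0,0,-0.03,0,0,0.1, 0,0.0005,0,0,0,0,0.1, 0,0.0005,0,0,0,0,0.1, 0,0.0005,0,0,0,0,0.1, 0,0,0,0,0,0,0.1, 0,0,0,0,0,0,0.1, 0,0,0,0,0,0,0.1, 0,0,0,0,0,0,0.1]'; python3 -c "
from h import *
go([.5498,-.1076,.0496],np.radians(77.6))"
```

```text
time_s: 13.0
ee_pos: [0.5518, -0.1052, 0.0497]
ee_rot: [0.158, 1.565, -0.163]
wrist_force: [-1.7, -8.1, -2.2]
grip_width: 0.0167
t 13.0 pos [ 0.5518 -0.1052  0.0497] tooly ang 78.27 x axis [-5.0e-04 -2.9e-03 -1.0e+00] F [-1.7 -8.1 -2.2] T [-1.79  0.27 -0.38] w 0.0167 q [-0.19  0.25 -0.29  1.03 -0.    0.02]
 shift tool [ 0.0001 -0.0027 -0.0015]
 turn [0.067 0.    0.017]
 turn [-1.7933e+01 -2.7000e-02  1.0000e-03]
```

```bash
python3 -m pendant '[0,-0.0003,0,0.02,0,0,0.1, 0,0,0,0,0,0,0.1, 0,0,0,0,0,0,0.33, 0,0,0,0,0,0,0.33, 0,0,0,0,0,0,0.33, 0,0,0,0,0,0,0.33, 0,0,0,0,0,0,0.33, 0,0,0,0,0,0,0.33, 0,0,0,0,0,0,0.33, 0,0,0,0,0,0,0.33]'; python3 -c "
from h import *
p=cap('wrist','w_c5');pickle.dump(p,open('c5.pkl','wb'))
go([.5498,-.1076,.0496],np.radians(77.6))"
```

```text
time_s: 14.25
ee_pos: [0.552, -0.1041, 0.0497]
ee_rot: [0.162, 1.565, -0.162]
wrist_force: [-0.7, -0.5, 0.6]
grip_width: 0.0284
t 14.3 pos [ 0.5519 -0.1041  0.0497] tooly ang 78.16 x axis [-1.e-04  0.e+00 -1.e+00] F [-0.7  0.1 -0.2] T [ 0.   -0.01 -0.01] w 0.0282 q [-0.19  0.25 -0.29  1.03  0.    0.02]
 shift tool [ 0.0001 -0.0038 -0.0014]
 turn [ 0.056 -0.    -0.   ]
 turn [-1.7944e+01  0.0000e+00 -1.0000e-03]
```

View pics/w_c5.png

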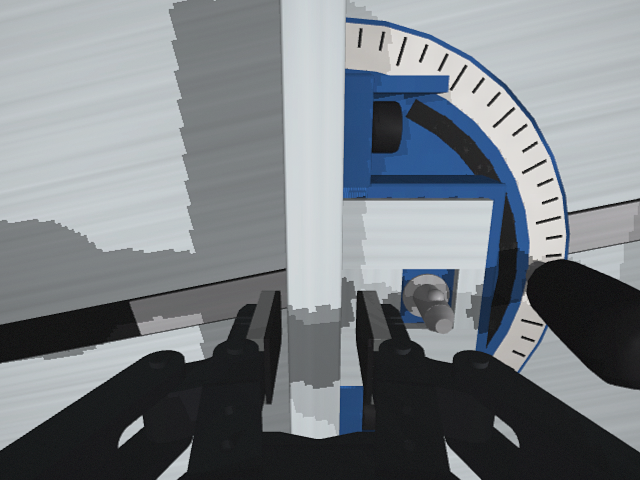

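```bash
python3 -m pendant '[-0.02,0,0,0,0,0,0.33, -0.05,0,0,0,0,0,0.33, -0.05,0,0,0,0,0,0.6, 0,0.02,0,1,0,0,1, 0,0.02,0,1,0,0,1, 0,0,0,1,0,0,1, 0,0,0,1,0,0,1, 0,0,0,1,0,0,1, 0,0,0,1,0,0,1, 0,0,0,0,0,0,1]'; python3 -c "
from h import *
p=cap('wrist','w_c6');pickle.dump(p,open('c6.pkl','wb'));cv2.imwrite('pics/s6.png',cap('scene')['img'])
go([.486,.320,.13],np.radians(-12))"
```

```text
time_s: 15.55
ee_pos: [0.5635, -0.066, 0.1696]
ee_rot: [0.971, 1.343, -0.971]
wrist_force: [0.1, -0.0, -0.2]
grip_width: 0.0852
t 15.65 pos [ 0.5635 -0.066   0.1697] tooly ang 18.33 x axis [-1.e-04 -0.e+00 -1.e+00] F [-0.4 -0.3 -0.2] T [-0.03  0.1   0.04] w 0.0852 q [-0.12  0.21 -0.07  1.29 -0.    1.13]
 shift tool [ 0.0397  0.0479 -0.3908]
 turn [3.033e+00 0.000e+00 1.000e-03]
 turn [-1.4967e+01 -1.0000e-03  0.0000e+00]
```

View pics/w_c6.png

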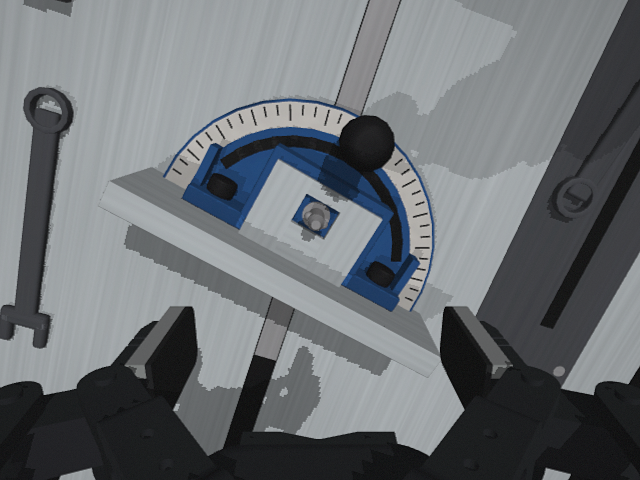

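```bash
python3 - <<'E'
from h import *
p=pickle.load(open('c6.pkl','rb'))
cv2.imwrite('pics/c6a.png',cv2.resize(p['img'][160:320,200:440],None,fx=3.3,fy=3.3,interpolation=cv2.INTER_CUBIC))
cv2.imwrite('pics/c6b.png',cv2.resize(p['img'][155:395,90:450],None,fx=2.2,fy=2.2,interpolation=cv2.INTER_CUBIC))
E
```

```text
(no output)
```

View pics/c6a.png

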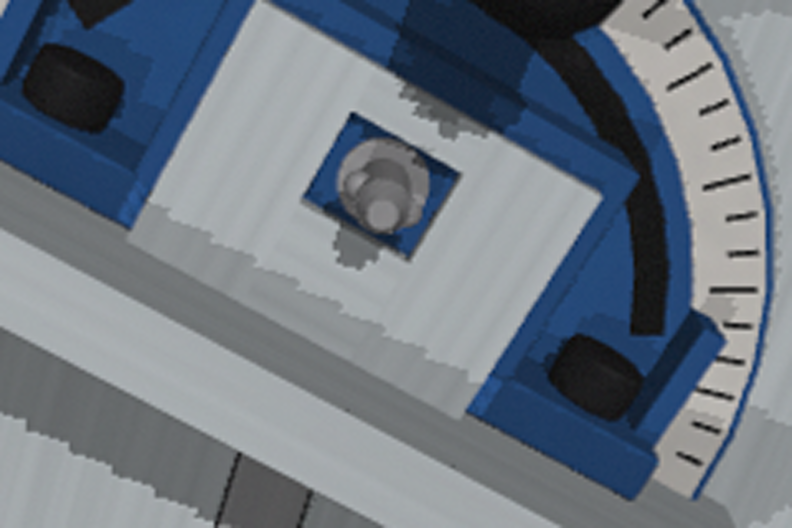

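View pics/c6b.png

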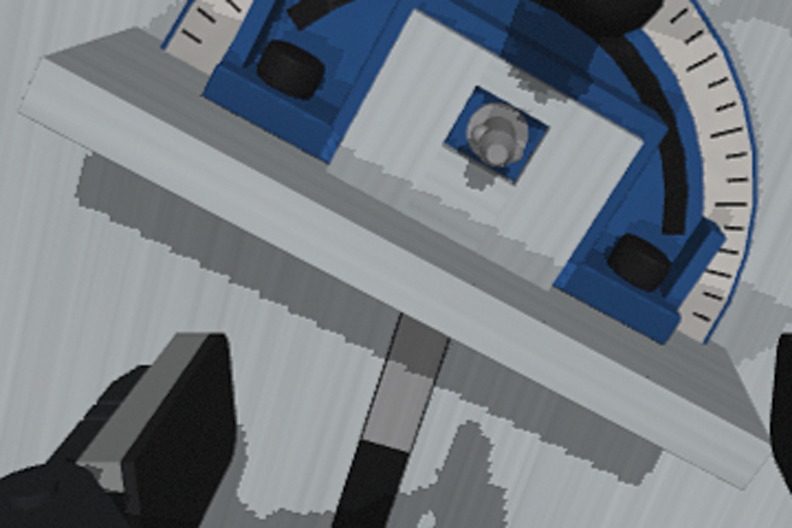

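```bash
python3 - <<'E'
from h import *
np.set_printoptions(precision=4,suppress=True)
p=pickle.load(open('c6.pkl','rb'))
a=lambda x,y:(200+x/3.3-.35,160+y/3.3-.35); b=lambda x,y:(90+x/2.2-.27,155+y/2.2-.27)
S=ray(p,a(381,214),.062)[:2];Sb=ray(p,a(383,180),.037)[:2]
H=np.mean([ray(p,a(*c),.041)[:2] for c in((353,113),(460,178),(410,262),(303,198))],0)
def yaw(u,v): d=v-u; return np.degrees(np.arctan2(d[1],d[0])),np.linalg.norm(d)
F1,F2=ray(p,b(22,112),.068)[:2],ray(p,b(745,488),.068)[:2]
B1,B2=ray(p,b(42,57),.068)[:2],ray(p,b(769,440),.068)[:2]
G1,G2=ray(p,b(205,95),.036)[:2],ray(p,b(665,342),.036)[:2]
print('stud',S,Sb,'hole',H,'bar yaw',yaw(F1,F2),yaw(B1,B2),'face',yaw(G1,G2))
c=(F1+F2+B1+B2)/4; t=np.radians(-12); d=np.array([np.cos(t),np.sin(t)]);n=np.array([-d[1],d[0]])
for s in(S,Sb): print('fence ctr rel stud',(c-s)@d,(c-s)@n,'hole rel',(H-s)@d,(H-s)@n)
E
```

```text
stud [ 0.5606 -0.0599] [ 0.5606 -0.0592] hole [ 0.5606 -0.0601] bar yaw (np.float64(-11.636873588361995), np.float64(0.2375151409279193)) (np.float64(-11.43719957098851), np.float64(0.23522205539658286)) face (np.float64(-11.54101251836927), np.float64(0.16733591085808497))
fence ctr rel stud -0.00042842220729831976 -0.04428804586716624 hole rel 4.223009006486006e-05 -0.00016347487935129416
fence ctr rel stud -0.00028834999586234265 -0.04493252012079007 hole rel 0.0001823023015008367 -0.0008079491329751276
```

```bash
python3 -m pendant '[0,0.0047,-0.0521,0,0,0,1, 0,0.0047,-0.0521,0,0,0,1, 0,0.0047,-0.0521,0,0,0,1, 0,0.0047,-0.0521,0,0,0,1, 0,0.0047,-0.0521,0,0,0,1, 0,0.0047,-0.0521,0,0,0,1, 0,0.0047,-0.0521,0,0,0,1, 0.014,0,0,1,0,0,1, 0.014,0,0,1,0,0,1, 0.014,0,0,1,0,0,1]'; python3 -c "
from h import *
p=cap('wrist','w_k');pickle.dump(p,open('k.pkl','wb'))
for r in env.trace(p,'cap_center'):
    ys,xs=np.nonzero(r['region']); print(r['score'],r['position'],xs.min(),xs.max(),ys.min(),ys.max())
go([.486,.320,.025],np.radians(-12))"
```

```text
time_s: 16.9
ee_pos: [0.481, 0.2911, 0.1272]
ee_rot: [1.362, 1.103, -1.362]
wrist_force: [0.1, -0.3, 0.2]
grip_width: 0.0858
0.9 [314.2, 190.0] 288 342 161 220
t 17.0 pos [0.4802 0.2904 0.1261] tooly ang -11.73 x axis [-0.0024 -0.0014 -1.    ] F [-0.9 -0.9 -0.1] T [-0.01  0.   -0.01] w 0.0856 q [ 0.54  0.22 -0.16  1.19  0.    2.32]
 shift tool [ 0.1011 -0.0002 -0.0303]
 turn [0.027 0.011 0.012]
 turn [-1.7973e+01 -1.8000e-02  1.7000e-02]
```

View pics/w_k.png

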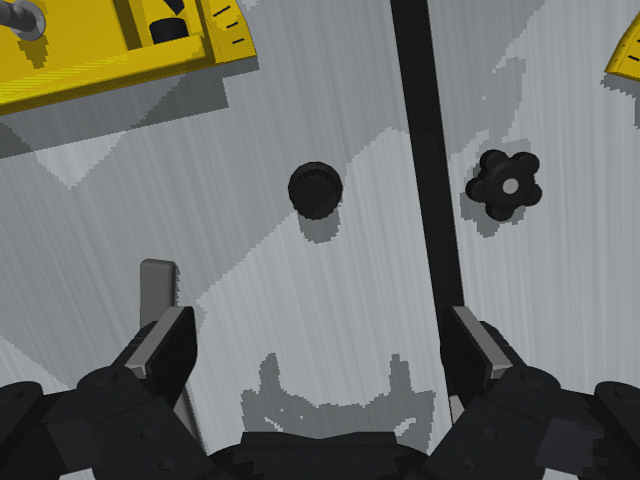

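```bash
python3 - <<'E'
from h import *
from scipy.optimize import least_squares
p=pickle.load(open('k.pkl','rb'))
g=cv2.cvtColor(p['img'],cv2.COLOR_BGR2GRAY); m=(g[140:240,270:360]<45)
n,l,s,c=cv2.connectedComponentsWithStats(m.astype(np.uint8)); i=1+np.argmax(s[1:,4]);x,y,w,h,a=s[i];box=np.array([270+x,270+x+w,140+y,140+y+h],float);print(box,a)
t=np.linspace(0,2*np.pi,90)
C=np.r_[[np.c_[r*np.cos(t),r*np.sin(t),0*t+z] for r,z in((.018,0),(.018,.004),(.0135,.032))]].reshape(-1,3)
def bb(q): P=proj(p,C+[q[0],q[1],0])+.5; return np.array([P[:,0].min(),P[:,0].max(),P[:,1].min(),P[:,1].max()])
r=least_squares(lambda q:bb(q)-box,[.486,.32],x_scale=.01,diff_step=1e-3);print(r.x,r.fun)
go([r.x[0],r.x[1],.027],np.radians(-12))
cv2.imwrite('pics/k_c.png',cv2.resize(p['img'][140:240,260:370],None,fx=5,fy=5))
E
```

```text
[288. 342. 162. 220.] 2386
[0.48466978 0.31732945] [-0.90964837  0.90989292 -0.95203363  0.94391539]
t 17.0 pos [0.4802 0.2904 0.1261] tooly ang -11.73 x axis [-0.0024 -0.0014 -1.    ] F [-0.9 -0.9 -0.1] T [-0.01  0.   -0.01] w 0.0856 q [ 0.54  0.22 -0.16  1.19  0.    2.32]
 shift tool [ 0.0991 -0.0009 -0.0274]
 turn [0.027 0.011 0.012]
 turn [-1.7973e+01 -1.8000e-02  1.7000e-02]
```

View pics/k_c.png

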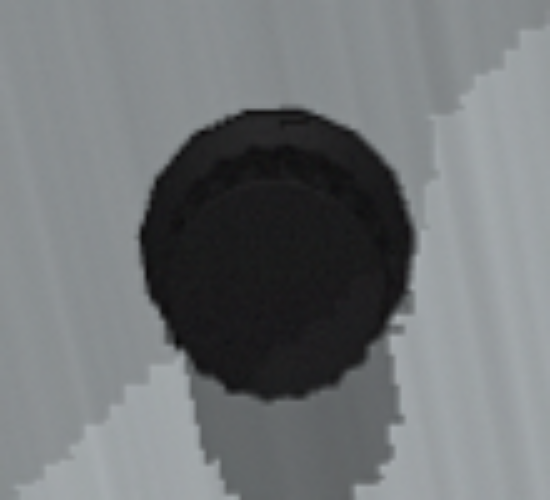

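```bash
python3 -m pendant '[0.02,-0.0007,-0.0278,0.02,0,0,1, 0.04,0,0,0,0,0,1, 0.04,0,0,0,0,0,1, 0.016,0,0,0,0,0,1, 0,0,0,0,0,0,0.6, 0,0,0,0,0,0,0.1, 0,0,0,0,0,0,0.1, 0,0,0,0,0,0,0.1, 0,0,0,0,0,0,0.1, 0,0,0,0,0,0,0.1]' 100; python3 -c "
from h import *
p=cap('wrist','w_k2')
go([.5606,-.0597,.12],np.radians(-11.7))"
```

```text
time_s: 18.25
ee_pos: [0.4872, 0.3189, 0.0137]
ee_rot: [1.365, 1.102, -1.359]
wrist_force: [-0.7, -0.5, 5.6]
grip_width: 0.0239
t 18.3 pos [0.4872 0.3188 0.0138] tooly ang -12.02 x axis [ 0.0028  0.0018 -1.    ] F [-0.7 -1.1  6.1] T [-0.15  0.2  -0.04] w 0.0238 q [ 0.58  0.31 -0.29  0.96  0.    2.36]
 shift tool [-0.1067  0.1509  0.3547]
 turn [-0.032 -0.013 -0.013]
 turn [17.968 -0.021  0.021]
```

View pics/w_k2.png

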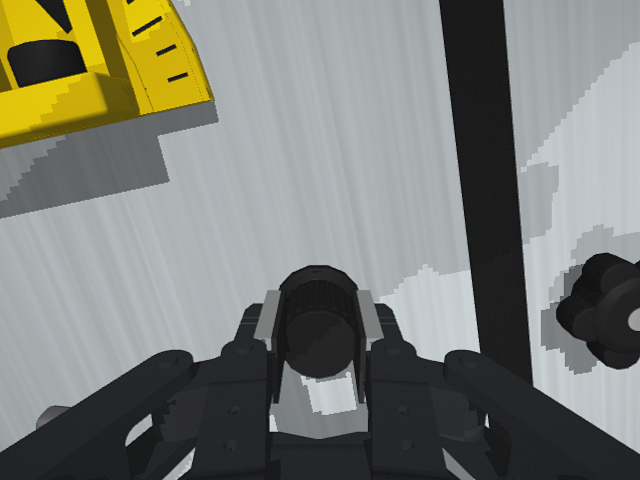

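```bash
python3 -m pendant '[-0.05,0,0,0,0,0,0.1, -0.06,0,0,0,0,0,0.1, 0,0.0215,0.0506,0,0,0,0.1, 0,0.0215,0.0506,0,0,0,0.1, 0,0.0215,0.0506,0,0,0,0.1, 0,0.0215,0.0506,0,0,0,0.1, 0,0.0215,0.0506,0,0,0,0.1, 0,0.0215,0.0506,0,0,0,0.1, 0,0.0215,0.0506,0,0,0,0.1, 0,0,0,0,0,0,0.1]'; python3 -c "
from h import *
p=cap('wrist','w_k3');pickle.dump(p,open('k3.pkl','wb'))
s=cap('scene');d=cap('side');pickle.dump((s,d),open('k3s.pkl','wb'))
cv2.imwrite('pics/k3c.png',cv2.resize(p['img'][250:400,220:420],None,fx=4,fy=4))
cv2.imwrite('pics/k3s.png',cv2.resize(s['img'][170:320,180:330],None,fx=4,fy=4))
cv2.imwrite('pics/k3d.png',cv2.resize(d['img'][130:280,240:390],None,fx=4,fy=4))
go([.5606,-.0597,.12],np.radians(-11.7))"
```

```text
time_s: 19.55
ee_pos: [0.56, -0.0631, 0.1223]
ee_rot: [1.366, 1.098, -1.365]
wrist_force: [0.4, 1.7, -1.3]
grip_width: 0.0242
t 19.7 pos [ 0.5593 -0.0592  0.122 ] tooly ang -12.04 x axis [ 2.e-04  4.e-04 -1.e+00] F [0.5 1.  0.3] T [0.01 0.02 0.01] w 0.0238 q [-0.11  0.22 -0.17  1.18  0.    1.68]
 shift tool [0.002  0.0013 0.0002]
 turn [-0.034 -0.002 -0.001]
 turn [ 1.7966e+01 -1.0000e-03  4.0000e-03]
```

View pics/k3c.png

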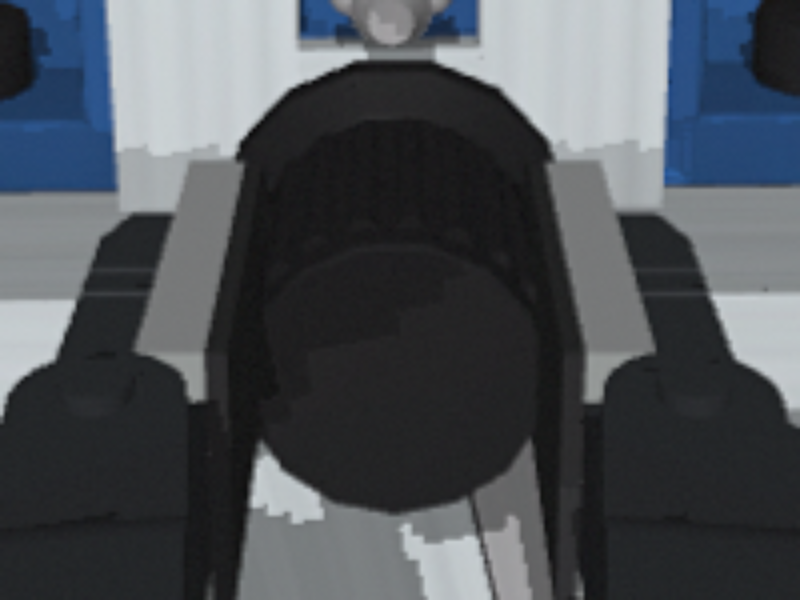

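View pics/k3s.png

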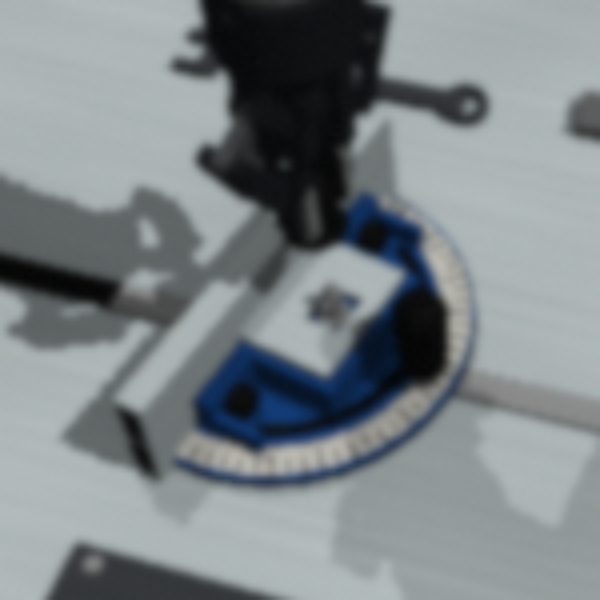

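View pics/k3d.png

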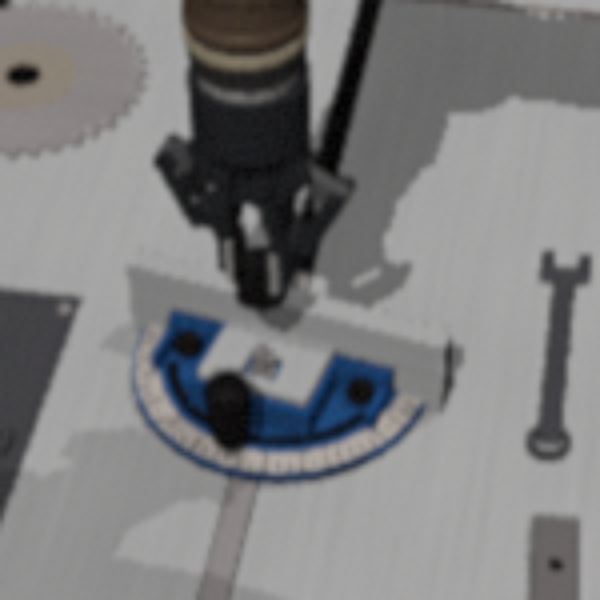

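```bash
python3 - <<'E'
from h import *
np.set_printoptions(precision=4,suppress=True)
p=pickle.load(open('k3.pkl','rb'))
Rct=np.array([[0,-.283,.959],[1,0,0],[0,.959,.283]]);c=np.array([-.1421,.0014,-.0716])
def rt(u,v,x): d=Rct@np.linalg.solve(p['K'],[u,v,1]); return c+d*(x-c[0])/d[0]
q=lambda x,y:(220+x/4-.4,250+y/4-.4)
print('top ctr',rt(*q(399.5,378),-.018)); 
for e in((399,243),(399,513),(262,378),(537,378)): print(rt(*q(*e),-.018))
f=rt(*q(397,60),.0138-.004); print('flange front edge (z) top', f, rt(*q(397,60),.0138),'-> ctr z',f[2]+.018)
M=Rc(p)@Rct.T; T=p['xyz']-M@c; print('tcp at shot',T)
S=ray(p,q(392,22),.062); print('stud',S)
go([.5606,-.0597,.12],np.radians(-11.7))
E
```

```text
top ctr [-0.018   0.0018  0.0029]
[-0.018   0.0018 -0.0096]
[-0.018   0.0018  0.0161]
[-0.018  -0.0098  0.0029]
[-0.018   0.0134  0.0029]
flange front edge (z) top [ 0.0098  0.0016 -0.0153] [ 0.0138  0.0016 -0.0138] -> ctr z 0.0026981140533708543
tcp at shot [ 0.5597 -0.0613  0.1224]
stud [ 0.5611 -0.0599  0.062 ]
t 19.7 pos [ 0.5593 -0.0592  0.122 ] tooly ang -12.04 x axis [ 0.0002  0.0004 -1.    ] F [0.5 1.  0.3] T [0.01 0.02 0.01] w 0.0238 q [-0.11  0.22 -0.17  1.18  0.    1.68]
 shift tool [0.002  0.0013 0.0002]
 turn [-0.034 -0.002 -0.001]
 turn [17.966 -0.001  0.004]
```

```bash
python3 -m pendant '[0,0,-0.0025,0,0,0,0.1, 0.01,0,0,0,0,0,0.1, 0.01,0,0,0,0,0,0.1, 0.01,0,0,0,0,0,0.1, 0.01,0,0,0,0,0,0.1, 0,0,0,0,0,0,0.1, 0,0,0,0,0,0,0.1, 0,0,0,0,0,0,0.1, 0,0,0,0,0,0,0.1, 0,0,0,0,0,0,0.1]'; python3 -c "
from h import *
p=cap('wrist','w_k4');s=cap('scene');d=cap('side');pickle.dump((p,s,d),open('k4.pkl','wb'))
cv2.imwrite('pics/k4s.png',cv2.resize(s['img'][210:280,230:300],None,fx=8,fy=8,interpolation=cv2.INTER_CUBIC))
cv2.imwrite('pics/k4d.png',cv2.resize(d['img'][190:250,270:340],None,fx=8,fy=8,interpolation=cv2.INTER_CUBIC))
go([.5600,-.0568,.08],np.radians(-11.7))"
```

```text
time_s: 20.95
ee_pos: [0.5601, -0.0572, 0.0819]
ee_rot: [1.363, 1.102, -1.362]
wrist_force: [-0.7, 0.3, -0.7]
grip_width: 0.024
t 21.1 pos [ 0.56   -0.0572  0.0818] tooly ang -12.04 x axis [ 1.e-04  0.e+00 -1.e+00] F [ 0.   0.9 -0.6] T [ 0.02  0.01 -0.07] w 0.0243 q [-0.1   0.24 -0.24  1.1   0.    1.68]
 shift tool [ 0.0018 -0.0001 -0.0004]
 turn [-0.034 -0.    -0.001]
 turn [ 1.7966e+01 -1.0000e-03  0.0000e+00]
```

View pics/w_k4.png

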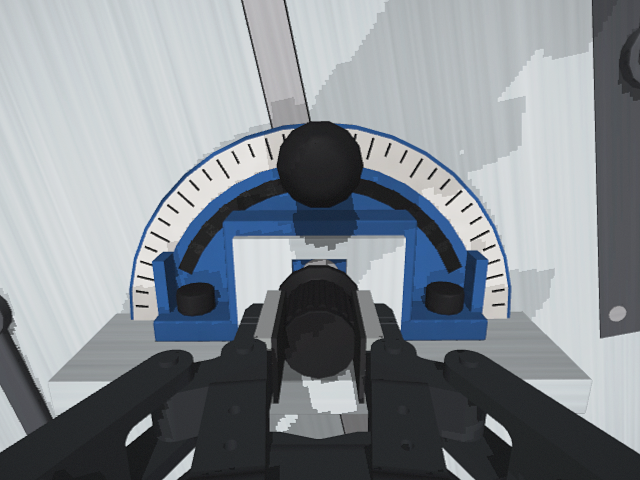

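View pics/k4s.png

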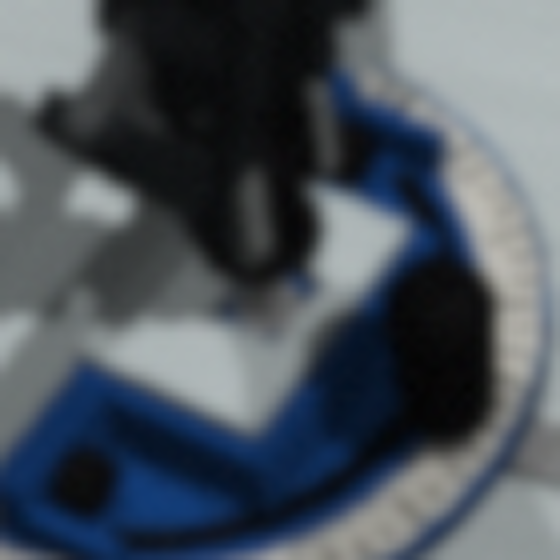

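View pics/k4d.png

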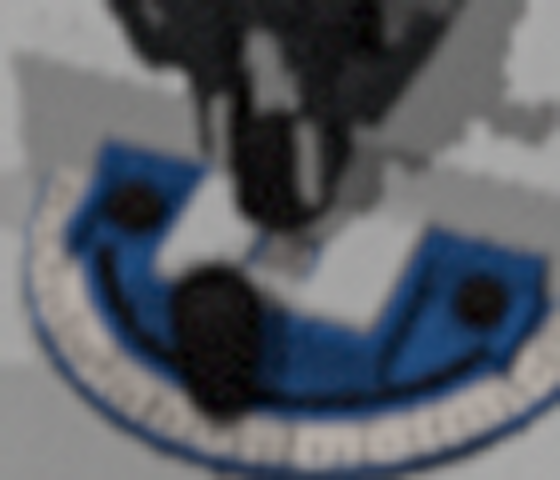

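```bash
python3 -m pendant '[0.003,0,-0.0003,0,0,0,0.1, 0.003,0,0,0,0,0,0.1, 0.003,0,0,0,0,0,0.1, 0.003,0,0,0,0,0,0.1, 0.003,0,0,0,0,0,0.1, 0,0,0,0,0,0,0.1, 0,0,0,0,0,0,0.1, 0,0,0,0,0,0,0.1, 0,0,0,0,0,0,0.1, 0,0,0,0,0,0,0.1]'; python3 -c "
from h import *
go([.5600,-.0568,.0548],np.radians(-11.7))"
```

```text
time_s: 22.35
ee_pos: [0.5601, -0.0569, 0.0668]
ee_rot: [1.362, 1.102, -1.362]
wrist_force: [-0.2, 1.0, -0.3]
grip_width: 0.0243
t 22.35 pos [ 0.5601 -0.0569  0.0668] tooly ang -12.04 x axis [ 1.e-04  0.e+00 -1.e+00] F [-0.2  1.  -0.3] T [-0.05 -0.03  0.07] w 0.0243 q [-0.1   0.25 -0.26  1.07  0.    1.68]
 shift tool [ 0.012  -0.0001 -0.0001]
 turn [-0.034 -0.    -0.001]
 turn [ 1.7966e+01 -1.0000e-03  0.0000e+00]
```

```bash
python3 -m pendant '[0.0015,0,0,0,0,0,0.1, 0.0015,0,0,0,0,0,0.1, 0.0015,0,0,0,0,0,0.1, 0.0015,0,0,0,0,0,0.1, 0.0015,0,0,0,0,0,0.1, 0.0015,0,0,0,0,0,0.1, 0.0015,0,0,0,0,0,0.1, 0.0015,0,0,0,0,0,0.1, 0,0,0,0,0,0,0.1, 0,0,0,0,0,0,0.1]' 120; python3 -c "
from h import *
go([.5600,-.0568,.0548],np.radians(-11.7))"
```

```text
time_s: 23.6
ee_pos: [0.5601, -0.057, 0.0548]
ee_rot: [1.362, 1.102, -1.362]
wrist_force: [-0.1, -1.2, 4.1]
grip_width: 0.023
t 23.6 pos [ 0.5601 -0.057   0.0548] tooly ang -12.04 x axis [ 1.e-04 -1.e-04 -1.e+00] F [-0.1 -1.2  4.1] T [-0.28 -0.08  0.02] w 0.023 q [-0.1   0.25 -0.28  1.04 -0.    1.68]
 shift tool [ 0.     -0.0001 -0.0001]
 turn [-0.034  0.001 -0.001]
 turn [ 1.7966e+01 -1.0000e-03 -1.0000e-03]
```

Position reads home with 4 N on the wrist. I'll press on in small steps to make the contact firm.

```bash
python3 -m pendant '[0.0005,0,0,0,0,0,0.1, 0.0005,0,0,0,0,0,0.1, 0.0005,0,0,0,0,0,0.1, 0,0,0,0,0,0,0.1, 0,0,0,0,0,0,0.1, 0,0,0,0,0,0,0.1, 0,0,0,0,0,0,0.1, 0,0,0,0,0,0,0.1, 0,0,0,0,0,0,0.1, 0,0,0,0,0,0,0.1]'; python3 -c "
from h import *
p=cap('wrist','w_k5');s=cap('scene');d=cap('side')
cv2.imwrite('pics/k5s.png',cv2.resize(s['img'][210:280,230:300],None,fx=8,fy=8,interpolation=cv2.INTER_CUBIC))
cv2.imwrite('pics/k5d.png',cv2.resize(d['img'][190:250,270:340],None,fx=8,fy=8,interpolation=cv2.INTER_CUBIC))
go([.5600,-.0568,.0548],np.radians(-11.7))"
```

```text
time_s: 24.85
ee_pos: [0.5601, -0.057, 0.0548]
ee_rot: [1.363, 1.101, -1.361]
wrist_force: [-3.3, -1.4, 13.2]
grip_width: 0.0231
t 25.0 pos [ 0.5602 -0.057   0.0548] tooly ang -12.04 x axis [ 1.2e-03 -3.0e-04 -1.0e+00] F [-4.1 -0.5 12.8] T [-0.18  0.83  0.02] w 0.0235 q [-0.1   0.25 -0.28  1.04 -0.    1.68]
 shift tool [ 0.     -0.0002 -0.0001]
 turn [-0.034  0.    -0.007]
 turn [ 1.7966e+01 -1.1000e-02 -0.0000e+00]
```

View pics/w_k5.png

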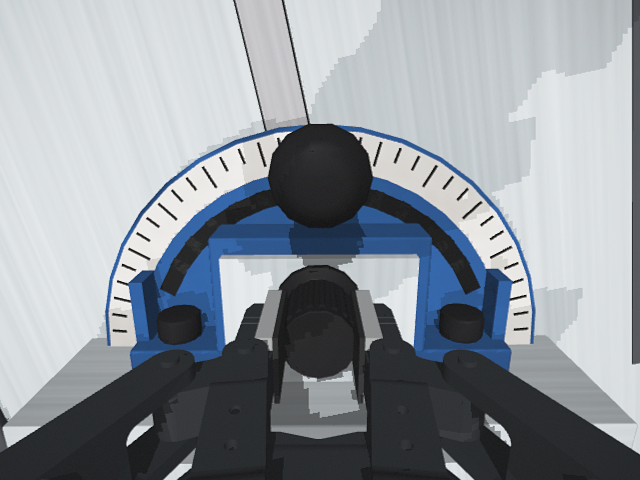

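View pics/k5d.png

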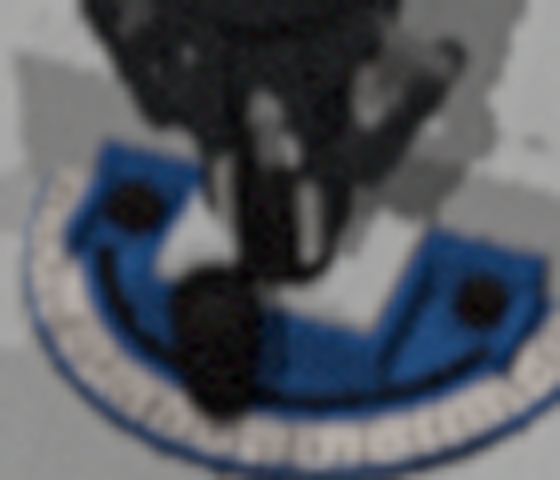

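View pics/k5s.png

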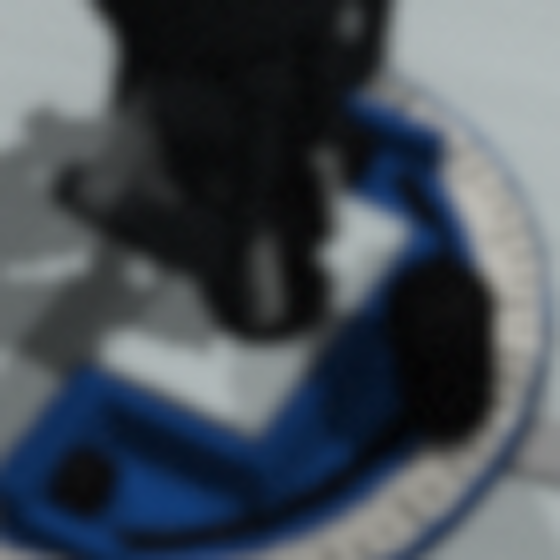

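```bash
python3 -m pendant '[0.0005,0,0,0,0,0,0.1, 0.0005,0,0,0,0,0,0.1, 0,0,0,0,0,0,0.1, 0,0,0,0,0,0,0.1, 0,0,0,0,0,0,0.1, 0,0,0,0,0,0,0.1, 0,0,0,0,0,0,0.1, 0,0,0,0,0,0,0.1, 0,0,0,0,0,0,0.1, 0,0,0,0,0,0,0.1]'; python3 -c "
from h import *
p=cap('wrist','w_k6');pickle.dump(p,open('k6.pkl','wb'))
cv2.imwrite('pics/k6c.png',cv2.resize(p['img'][210:410,100:540],None,fx=1.8,fy=1.8,interpolation=cv2.INTER_CUBIC))
go([.5600,-.0568,.0548],np.radians(-11.7))"
```

```text
time_s: 26.25
ee_pos: [0.5601, -0.057, 0.0547]
ee_rot: [1.363, 1.101, -1.361]
wrist_force: [-6.4, -0.3, 20.0]
grip_width: 0.0234
t 26.3 pos [ 0.5601 -0.057   0.0548] tooly ang -12.05 x axis [ 1.8e-03 -3.0e-04 -1.0e+00] F [-6.4 -1.4 20.5] T [-0.15  1.49 -0.05] w 0.0233 q [-0.1   0.25 -0.28  1.04 -0.    1.68]
 shift tool [-0.     -0.0002 -0.0001]
 turn [-0.035 -0.    -0.01 ]
 turn [ 1.7965e+01 -1.6000e-02  1.0000e-03]
```

View pics/k6c.png

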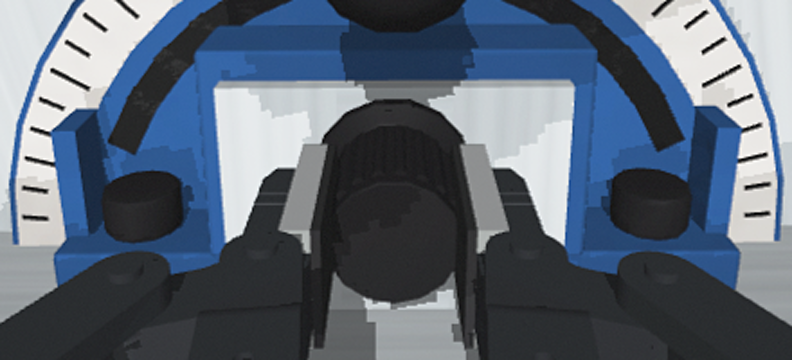

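```bash
python3 -c "
from h import *
print(env.finish_job()); go()"
```

```text
the job is handed in; nothing more can be done
None
the job is handed in; nothing more can be done
```

The fence is on the blue gauge with its tab over the stud and its back flush on the face. The snap cap is pressed fully down on the tab, and I handed in at about 26 s with the gripper still holding and pressing it.

- **Fence, checked after release:** Its centre measured about 0.4 mm off in x and −44.3 to −44.9 mm in y in the gauge frame. The bar and the face agreed in direction to about 0.1° (−11.4 to −11.6°).
- **Cap, checked before hand-in:** The tool stopped hard at 54.8 mm, the computed home height. It did not move as the upward wrist force rose from 4 to 20 N, and the cap had not slid in the grip. I inferred the click from the tool reaching home and stopping there; I did not see the force drop itself.
- **Bystanders:** I never touched the star knob, the wrenches or the push stick. I did not re-measure them at the end.

**Disagreements and doubts:**
- The first wrist-camera reading put the gauge at −12.4°, while the fixed cameras gave about −11°. The contact torque showed the fence touching at one end, so I turned it 0.8° against the face before letting go.
- The wrist camera read about 1.3 mm off sideways, so I lined the cap up with the stud from a single picture.
- The last reading also showed a side force of about 6 N and a wrist moment of 1.5 N m while pressing. I left these alone because nothing was moving.

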